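Unlock the larger make-up case at the cosmetics counter

TASK

A customer wants to see what is in the larger of the two black make-up cases, so undo the two-stage catch on its top. First slide its safety tab fully to the left (as the robot faces it), off the tip of the latch; then lift the latch by its lug until it stands well up, at least half way to upright, and leave it standing there with the tab still slid aside.

Things in the scene. Friction and masses are not known exactly. Their poses are not given: they have to be found in the camera images.
- big_tab_lug (a point): Safety tab of the larger black case (210 x 270 x 130 mm high; the other is 150 x 180 x 85): steel slider near the case's robot-side edge, lug 12 (y) x 16 (x) x 28 mm tall on a 24 mm wide block. Point: on the lug's centre line, 7 mm below its top, 39 mm above the case top. Level axes of the case: x from tab along the latch to its hinge (away from robot), y the way the tab releases.
- big_tab (a joint): How far the larger case's safety tab has slid, m: 0 locked (0 to 0.003 at the start), 0.030 at its end stop, fully released; clear of the latch's tip from about 0.020. It slides along the case's +y (level), takes about 1.5 N and stays where it is left. Locked, its lip covers the last 12 mm of the latch.
- big_latch_lug (a point): Main latch of the larger case: flat steel arm 14 mm wide, 5 thick; lug on it 14 (y) x 16 (x) x 28 mm tall. Point: on the lug's centre line, 7 mm below its top, 21 above the arm; latch down, 30 mm above the case top and 61 mm to +x of the tab's lug. Axes as the case's when down; they turn with the latch. Hinge axis: along y, 60 mm to +x and 23.5 mm below this point (latch down).
- big_latch (a joint): Angle of the larger case's main latch, rad: 0 lying down, 1.57 upright, stop at 1.6. The lug swings up and over towards the case's +x. The tab's lip holds it down until the tab is slid aside; then it takes about 2 N at the lug, and friction in the hinge keeps it where it is left.

How it is judged (in metres and radians):
On the way, in this order (a step that is already met when the one before it is completed fails the run):
1. the safety tab is slid aside while the latch still lies down (value of joint big_tab above 0.022 m and value of joint big_latch below 0.15 rad), for 0.1 s.
2. the latch is lifted to at least about half way to upright (value of joint big_latch above 0.7 rad), for 0.2 s.
At the end, for the whole second after the job is handed in: The larger case's safety tab stands at least 22 mm along its 30 mm slide and its latch stands still, raised by at least 0.7 rad (40 degrees) (value of joint big_tab above 0.022 m and value of joint big_latch above 0.7 rad and velocity of joint big_latch between -0.05 and 0.05 rad/s); the robot touches nothing.
It also fails if it takes over 42 s, if anything falls off the work surface, if the arm or the gripper's body presses on something with over 40 N, if the wrist force passes 120 N, or if a joint passes its speed limit or range.

ROBOT

A 7-joint arm with a two-finger parallel gripper is mounted at the origin on the work surface. World frame = base frame: x ahead of the robot, y to its left, z up, the work surface at z = 0. Lengths are in mm, angles in rad, forces in N, time in s.
With the tool pointing down it reaches from about 400 to 850 mm from the base axis. Payload 4.5 kg.
Tool frame: the origin (TCP) lies where the fingers leave the gripper's body, on its centre line; the fingertips stand 64 mm ahead of it and the grasp point (between the pads) lies 45 mm ahead of it; z points along the fingers, y is the line along which they close (so a half turn about z gives the same grasp; the last joint's range is limited). The gripper opens to 88 mm and grips with 3 to 60 N. Pads are 18 mm wide; open, the fingers measure 123 mm over their backs; the gripper's body (75 mm by 187 mm) begins 45 mm behind the grasp point.
Start: joints at [0.034, 0.689, -0.195, 1.565, 0.157, 0.902, -0.215], TCP at [625.018, 0.025, 302.743] pointing down, gripper open.
Joint ranges: [-3.01, 3.01], [-0.46, 2.08], [-1.47, 1.51], [0.13, 2.56], [-1, 4.14], [0.04, 2.09], [-2.66, 2.66]. Speed limits (rad/s): [2.57, 2.57, 3.14, 3.14, 3.14, 3.14, 3.14].

INTERFACE

Orientations are given as a unit quaternion [w, x, y, z].
In Python, from cell import robot, camera, camera_model gives the robot as it stands.
- The arm moves only by the tool servo_tool, never from a script. Its argument "deltas" is a list of rows, each an object of numbers: "hand": the finger opening in mm, from 0 to 88.1; "x", "y", "z": the shift along the world's x, y, z in mm; "ax", "ay", "az": the turn, a rotation vector about the world's x, y, z in rad. In form: [{"hand": .., "x": .., "y": .., "z": .., "ax": .., "ay": .., "az": ..}, ...]. A call has 1 to 20 rows; each row shifts and turns the commanded pose from where the row before left it; what a row does not reach is not made up. A row lasts 1/12 s, in which the tool goes at most 41.7 mm and 7.16 degrees, less where a joint would pass 70% of its speed; a pose out of reach is approached as far as the arm can. A call is refused whole if a number of a shift passes 41.7 or a number of a turn 0.125, either way. A call with a gripper value outside its range is refused whole. The fingers move at their own pace and stop on an object; "force" is the grip in N (left out, the last holds). Time passes only in rows, so rows that do not move let the fingers close. It gives the time, the measured TCP pose, the force, the opening and the grip force at its end, in the units of the state.
- robot.observe(): the state, without advancing time (a new reading comes with each control period).
- camera(name): name is "scene" or "side" or "wrist"; returns the picture (384x512x3 uint8, red, green, blue); there is no depth.
- camera_model(name): a dict with "fx", "fy", "cx", "cy" (pixels), "R" (3x3) and "t" (3): a world point X has camera coordinates R X + t; the wrist camera has in their place "hand_eye" (4x4, takes a point from camera to tool coordinates, whose origin is the TCP and whose axes are the flange's). Camera axes: x right, y down, z forward; pixel columns grow to the right and rows downward; lengths in mm; the calibration is good to about 2 mm. A picture is of the moment at which its call begins: read the wrist's pose just before it. camera_model takes no time and is no camera call.
- robot.hand_in(): hands the job in; it is judged then, once.
The state is a dict: "time": time; "joint_positions": joint angles; "joint_vel": joint speeds; "joint_efforts": joint torques, N m; "ee_pos": TCP position; "tool_rot": TCP orientation; "force": force on the tool from outside, world axes, zero at the start; "wrist_torque": the same for the moment, N m; "finger_gap": finger opening in mm; "grip_force": force on a finger pad.
Only numpy, scipy, OpenCV 4.12 (cv2) and the standard library are available. Lean on these libraries where they do the work, as an engineer would, in place of code of your own. Each camera call takes 0.05 s, during which the arm holds its last target. There are 200 camera calls.

## Working session

There is one attempt and no reset: what is moved stays moved. The work goes in short steps, Python scripts to look and compute and a tool call to move; the robot and the scene stay as the last step left them, time stands still between calls to the robot, and variables do not carry over. Pictures are saved under pics/ and viewed, at most 10 in all, crops included, and the job is handed in when it is done.

Besides the shell and the picture viewer there is one more tool, called after "Emit:" in YAML: its name, and indented under it one key for each argument. servo_tool: Moves the arm, as the interface text tells. Its arguments: {"type":"object","properties":{"deltas":{"type":"array","items":{"type":"object","properties":{"hand":{"type":"number"},"x":{"type":"number"},"y":{"type":"number"},"z":{"type":"number"},"ax":{"type":"number"},"ay":{"type":"number"},"az":{"type":"number"}}}},"force":{"type":"number"}},"required":["deltas"]}

```bash
mkdir -p pics
python3 - <<'E'
from cell import robot,camera,camera_model
import cv2,numpy as np
s=robot.observe();print(s['time'],s['ee_pos'],s['tool_rot'])
for n in("scene","side","wrist"):
    cv2.imwrite(f"pics/{n}0.png",camera(n)[:,:,::-1]);m=camera_model(n);print(n,{k:np.round(v,3).tolist() for k,v in m.items()})
E
```

```text
0.0 [ 6.24489883e+02 -3.93664640e-02  3.01915936e+02] [-6.10121496e-04  7.07090229e-01  7.07122732e-01 -6.91274031e-04]
scene {'fx': 348.945, 'fy': 348.945, 'cx': 253.618, 'cy': 195.003, 'R': [[-0.879, 0.477, -0.012], [0.28, 0.494, -0.823], [-0.387, -0.726, -0.568]], 't': [508.192, 8.337, 930.345]}
side {'fx': 497.234, 'fy': 497.234, 'cx': 256.453, 'cy': 194.236, 'R': [[0.902, -0.431, -0.008], [-0.328, -0.674, -0.662], [0.28, 0.6, -0.749]], 't': [-505.727, 271.053, 1066.682]}
wrist {'fx': 328.891, 'fy': 328.891, 'cx': 258.881, 'cy': 193.618, 'hand_eye': [[0.001, -0.959, -0.282, 72.323], [1.0, 0.001, -0.0, 0.623], [0.001, -0.282, 0.959, -82.518], [0.0, 0.0, 0.0, 1.0]]}
```

View pics/scene0.png

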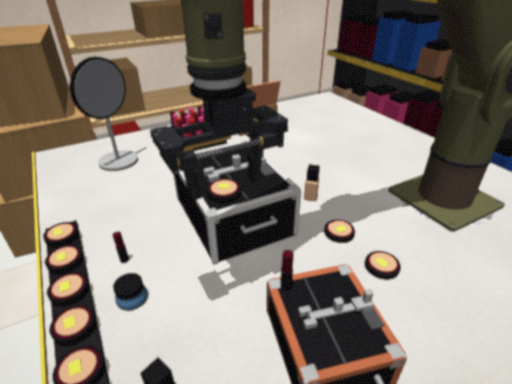

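View pics/wrist0.png

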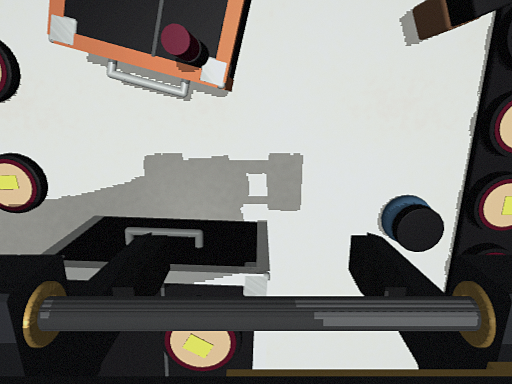

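View pics/side0.png

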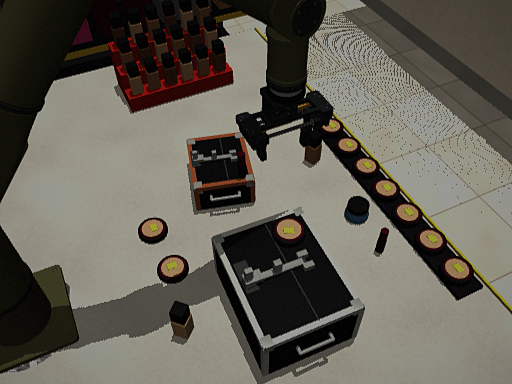

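The side view shows the larger silver-edged case with its catch at about (245–315, 255–285). The orange case is smaller and sits further to +y. I'll zoom in on both views.

Run:
```python
import cv2,numpy as np
a=cv2.imread('pics/side0.png')[200:380,205:370];b=cv2.imread('pics/scene0.png')[130:260,160:310]
a=cv2.resize(a,None,fx=3,fy=3,interpolation=2);b=cv2.resize(b,None,fx=2,fy=2,interpolation=2)
c=np.zeros((540,800,3),np.uint8);c[:,:495]=a;c[:260,500:800]=b
cv2.imwrite('pics/c1.png',c)
```

```text
(no output)
```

View pics/c1.png

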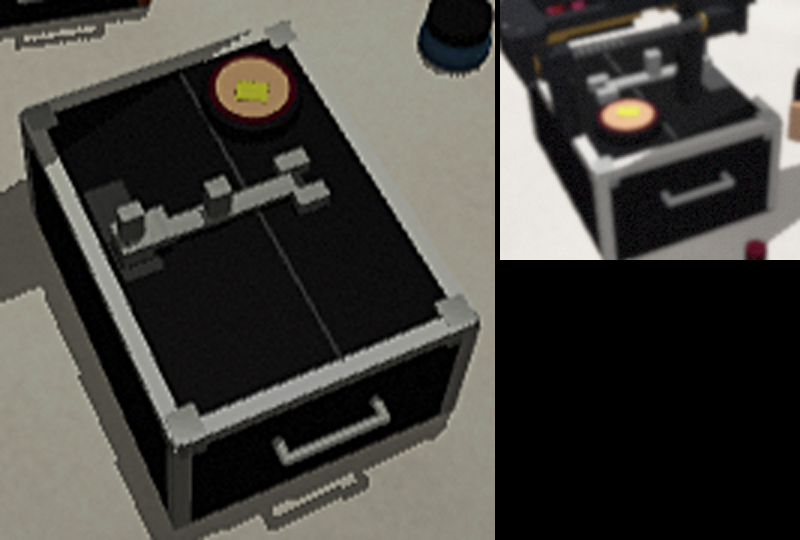

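The crop shows the tab lug top at crop (130,208), the latch lug top at (217,186) and the hinge at about (300,180). The case's top corners are near (30,115), (183,437), (475,318) and (285,28).

```bash
cat > h.py <<'E'
import numpy as np
from cell import robot,camera,camera_model
from scipy.spatial.transform import Rotation as Ro
def model(n,s=None):
    m=camera_model(n)
    if n!='wrist': return m,np.array(m['R']),np.array(m['t'])
    q=s['tool_rot'];T=np.eye(4);T[:3,:3]=Ro.from_quat([*q[1:],q[0]]).as_matrix();T[:3,3]=s['ee_pos']
    W=np.linalg.inv(T@np.array(m['hand_eye']));return m,W[:3,:3],W[:3,3]
def back(n,u,v,z,s=None):
    m,R,t=model(n,s);d=R.T@[(u-m['cx'])/m['fx'],(v-m['cy'])/m['fy'],1];c=-R.T@t
    return np.round(c+d*(z-c[2])/d[2],1)
def proj(n,X,s=None):
    m,R,t=model(n,s);p=R@np.array(X)+t;return np.round([m['cx']+m['fx']*p[0]/p[2],m['cy']+m['fy']*p[1]/p[2]],1)
E
python3 - <<'E'
from h import *
f=lambda u,v,z:back('side',205+u/3,200+v/3,z)
for n,u,v,z in [('tab',130,208,176),('latch',217,186,167),('FL',22,113,130),('NL',170,440,130),('NR',478,315,130),('FR',285,25,130),('tabbase',128,240,150)]:print(n,f(u,v,z))
L=f(217,186,167);print(proj('scene',L),proj('scene',f(130,208,176)))
E
```

```text
tab [ 449.4 -200.3  176. ]
latch [ 509.2 -204.2  167. ]
FL [425.9 -68.6 130. ]
NL [ 414.  -330.6  130. ]
NR [ 625.  -340.5  130. ]
FR [630.7 -78.7 130. ]
tabbase [ 444.7 -206.1  150. ]
[236.5 156.2] [260.4 147.3]
```

Emit:
servo_tool:
  deltas:
    - {"x": -13.5,"y": -15.4,"z": -2,"az": -0.125,"hand": 60}
    - {"x": -13.5,"y": -15.4,"z": -2,"az": -0.125,"hand": 60}
    - {"x": -13.5,"y": -15.4,"z": -2,"az": -0.125,"hand": 60}
    - {"x": -13.5,"y": -15.4,"z": -2,"az": -0.125,"hand": 60}
    - {"x": -13.5,"y": -15.4,"z": -2,"az": -0.125,"hand": 60}
    - {"x": -13.5,"y": -15.4,"z": -2,"az": -0.125,"hand": 60}
    - {"x": -13.5,"y": -15.4,"z": -2,"az": -0.125,"hand": 60}
    - {"x": -13.5,"y": -15.4,"z": -2,"az": -0.125,"hand": 60}
    - {"x": -13.5,"y": -15.4,"z": -2,"az": -0.125,"hand": 60}
    - {"x": -13.5,"y": -15.4,"z": -2,"az": -0.125,"hand": 60}
    - {"x": -13.5,"y": -15.4,"z": -2,"az": -0.125,"hand": 60}
    - {"x": -13.5,"y": -15.4,"z": -2,"az": -0.125,"hand": 60}
    - {"x": -13.5,"y": -15.4,"z": -2,"az": -0.125,"hand": 60}
    - {"hand": 60}
    - {"hand": 60}
    - {"hand": 60}

```text
validation failed for argument at $.de...
```

Run:
```python
from h import *
import cv2
s=robot.observe();w=camera('wrist');d=camera('scene');
print(s['ee_pos'],s['tool_rot'],s['joint_positions'],s['force'])
c=np.hstack([w[:,:,::-1],cv2.resize(d[110:260,170:270,::-1],(256,384),interpolation=2)]);cv2.imwrite('pics/w1.png',c)
for X in[(449.4,-200.3,176),(509.2,-204.2,167)]:print(proj('wrist',X,s),proj('scene',X))
```

```text
[ 6.24624952e+02 -3.29018450e-02  3.02107493e+02] [-4.42647639e-04  7.07081381e-01  7.07131854e-01 -5.16374712e-04] [ 0.03381842  0.68978581 -0.19455145  1.5660705   0.15732729  0.90249038
 -0.2151068 ] [ 0.0807694  -0.18758051 -0.39250482]
[ 50.4 433.8] [260.4 147.3]
[126.  427.2] [236.5 156.2]
```

View pics/w1.png

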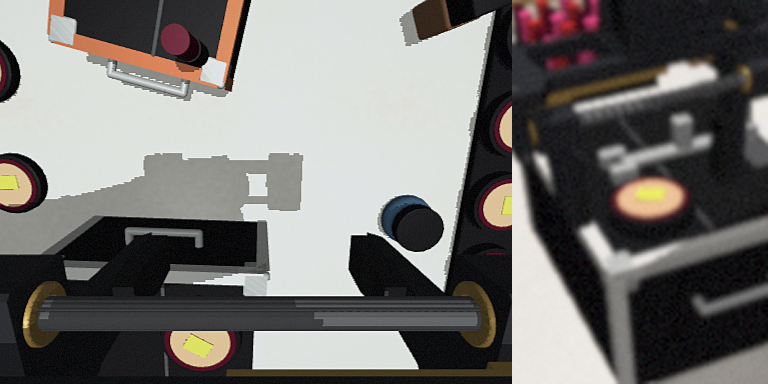

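The move was refused, and the view is unchanged. I'll try one row first to find out which format it accepts.

Emit:
servo_tool:
  deltas:
    - {"hand": 60,"x": -13,"y": -15,"z": -2,"ax": 0,"ay": 0,"az": -0.125}

```text
time: 0.33
ee_pos: [613.8, -11.2, 300.8]
tool_rot: [-0.001, 0.749, 0.663, 0.003]
force: [0.1, 0.8, 1.3]
finger_gap: 83.4
grip_force: 0.0
```

Emit:
servo_tool:
  deltas:
    - {"hand": 60,"x": -13.5,"y": -15.5,"z": -2,"ax": 0,"ay": 0,"az": -0.125}
    - {"hand": 60,"x": -13.5,"y": -15.5,"z": -2,"ax": 0,"ay": 0,"az": -0.125}
    - {"hand": 60,"x": -13.5,"y": -15.5,"z": -2,"ax": 0,"ay": 0,"az": -0.125}
    - {"hand": 60,"x": -13.5,"y": -15.5,"z": -2,"ax": 0,"ay": 0,"az": -0.125}
    - {"hand": 60,"x": -13.5,"y": -15.5,"z": -2,"ax": 0,"ay": 0,"az": -0.125}
    - {"hand": 60,"x": -13.5,"y": -15.5,"z": -2,"ax": 0,"ay": 0,"az": -0.125}
    - {"hand": 60,"x": -13.5,"y": -15.5,"z": -2,"ax": 0,"ay": 0,"az": -0.125}
    - {"hand": 60,"x": -13.5,"y": -15.5,"z": -2,"ax": 0,"ay": 0,"az": -0.125}
    - {"hand": 60,"x": -13.5,"y": -15.5,"z": -2,"ax": 0,"ay": 0,"az": -0.125}
    - {"hand": 60,"x": -13.5,"y": -15.5,"z": -2,"ax": 0,"ay": 0,"az": -0.125}
    - {"hand": 60,"x": -13.5,"y": -15.5,"z": -2,"ax": 0,"ay": 0,"az": -0.125}
    - {"hand": 60,"x": -13.5,"y": -15.5,"z": -2,"ax": 0,"ay": 0,"az": -0.125}
    - {"hand": 60,"x": 0,"y": 0,"z": 0,"ax": 0,"ay": 0,"az": 0}
    - {"hand": 60,"x": 0,"y": 0,"z": 0,"ax": 0,"ay": 0,"az": 0}

```text
time: 1.5
ee_pos: [449.6, -201.5, 276.8]
tool_rot: [0.0, 1.0, -0.027, -0.0]
force: [0.2, 0.1, -0.2]
finger_gap: 59.9
grip_force: 0.0
```

Run:
```python
from h import *
import cv2
s=robot.observe();w=camera('wrist');d=camera('scene');
print(s['ee_pos'],s['tool_rot'],s['joint_positions'],s['force'])
c=np.hstack([w[:,:,::-1],cv2.resize(d[110:260,170:270,::-1],(256,384),interpolation=2)]);cv2.imwrite('pics/w2.png',c)
for X in[(449.4,-200.3,176),(509.2,-204.2,167)]:print(proj('wrist',X,s),proj('scene',X))
```

```text
[ 449.63763857 -201.47423909  276.7533363 ] [ 1.48452834e-04  9.99632547e-01 -2.71056660e-02 -1.79819484e-04] [ 0.17759077  0.57140943  0.23657964  1.99929501 -0.22707299  0.59592175
 -1.05836299] [ 0.1560479   0.12582975 -0.18545938]
[256.3 225. ] [260.4 147.3]
[257.4 121.6] [236.5 156.2]
```

View pics/w2.png

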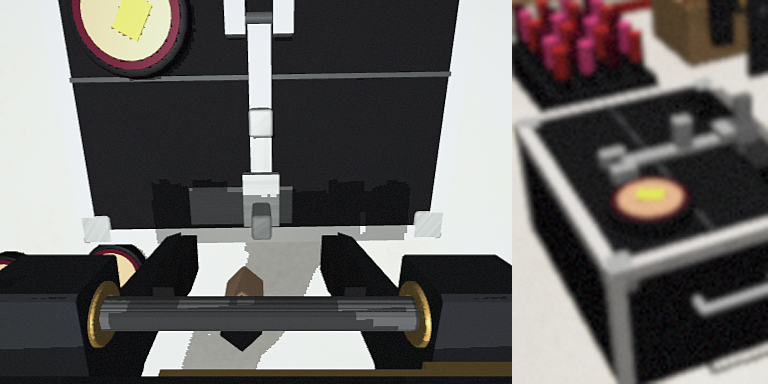

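The wrist view shows the tab lug top at about (262,228) and the latch lug top at (261,121). The compact sits at the upper left, clear of the fingers.

Run:
```python
from h import *
s=robot.observe()
print(back('wrist',262,228,176,s),back('wrist',261,121,167,s),back('wrist',128,30,145,s),back('wrist',96,229,130,s),back('wrist',429,224,130,s))
```

```text
[ 448.8 -202.   176. ] [ 511.  -204.5  167. ] [ 566.1 -128.3  145. ] [435.3 -77.  130. ] [ 427.  -326.2  130. ]
```

Emit:
servo_tool:
  deltas:
    - {"hand": 60,"x": -0.5,"y": -0.5,"z": -20,"ax": 0,"ay": 0,"az": 0}
    - {"hand": 50,"x": 0,"y": 0,"z": -20,"ax": 0,"ay": 0,"az": 0}
    - {"hand": 50,"x": 0,"y": 0,"z": -14,"ax": 0,"ay": 0,"az": 0}
    - {"hand": 50,"x": 0,"y": 0,"z": -7,"ax": 0,"ay": 0,"az": 0}
    - {"hand": 5,"x": 0,"y": 0,"z": 0,"ax": 0,"ay": 0,"az": 0}
    - {"hand": 5,"x": 0,"y": 0,"z": 0,"ax": 0,"ay": 0,"az": 0}
    - {"hand": 5,"x": 0,"y": 0,"z": 0,"ax": 0,"ay": 0,"az": 0}
    - {"hand": 5,"x": 0,"y": 0,"z": 0,"ax": 0,"ay": 0,"az": 0}
    - {"hand": 5,"x": 0,"y": 0,"z": 0,"ax": 0,"ay": 0,"az": 0}
    - {"hand": 5,"x": 0,"y": 0,"z": 0,"ax": 0,"ay": 0,"az": 0}
    - {"hand": 5,"x": 0,"y": 0,"z": 0,"ax": 0,"ay": 0,"az": 0}
    - {"hand": 5,"x": 0,"y": 0,"z": 0,"ax": 0,"ay": 0,"az": 0}
  force: 12

```text
time: 2.6
ee_pos: [449.9, -201.8, 216.3]
tool_rot: [0.0, 1.0, -0.027, 0.001]
force: [-0.9, -0.5, 5.5]
finger_gap: 11.9
grip_force: 12.0
```

Gripped, with a gap of 11.9 mm against the 12 mm lug. Now I'll slide it.

Emit:
servo_tool:
  deltas:
    - {"hand": 5,"x": 0.2,"y": 4,"z": 0,"ax": 0,"ay": 0,"az": 0}
    - {"hand": 5,"x": 0.2,"y": 4,"z": 0,"ax": 0,"ay": 0,"az": 0}
    - {"hand": 5,"x": 0.2,"y": 4,"z": 0,"ax": 0,"ay": 0,"az": 0}
    - {"hand": 5,"x": 0.2,"y": 4,"z": 0,"ax": 0,"ay": 0,"az": 0}
    - {"hand": 5,"x": 0.2,"y": 4,"z": 0,"ax": 0,"ay": 0,"az": 0}
    - {"hand": 5,"x": 0.2,"y": 4,"z": 0,"ax": 0,"ay": 0,"az": 0}
    - {"hand": 5,"x": 0.2,"y": 4,"z": 0,"ax": 0,"ay": 0,"az": 0}
    - {"hand": 5,"x": 0,"y": 0,"z": 0,"ax": 0,"ay": 0,"az": 0}
    - {"hand": 5,"x": 0,"y": 0,"z": 0,"ax": 0,"ay": 0,"az": 0}
    - {"hand": 5,"x": 0,"y": 0,"z": 0,"ax": 0,"ay": 0,"az": 0}

```text
time: 3.43
ee_pos: [451.0, -173.3, 216.3]
tool_rot: [0.0, 1.0, -0.027, 0.0]
force: [-1.5, -0.6, 7.2]
finger_gap: 12.1
grip_force: 12.0
```

Emit:
servo_tool:
  deltas:
    - {"hand": 5,"x": 0,"y": 1.5,"z": 0,"ax": 0,"ay": 0,"az": 0}
    - {"hand": 5,"x": 0,"y": 0,"z": 0,"ax": 0,"ay": 0,"az": 0}
    - {"hand": 5,"x": 0,"y": 0,"z": 0,"ax": 0,"ay": 0,"az": 0}
    - {"hand": 40,"x": 0,"y": 0,"z": 0,"ax": 0,"ay": 0,"az": 0}
    - {"hand": 40,"x": 0,"y": 0,"z": 0,"ax": 0,"ay": 0,"az": 0}
    - {"hand": 40,"x": 0,"y": 0,"z": 0,"ax": 0,"ay": 0,"az": 0}
    - {"hand": 40,"x": 0,"y": 0,"z": 0,"ax": 0,"ay": 0,"az": 0}
    - {"hand": 40,"x": 0,"y": 0,"z": 15,"ax": 0,"ay": 0,"az": 0}
    - {"hand": 40,"x": 0,"y": 0,"z": 25,"ax": 0,"ay": 0,"az": 0}
    - {"hand": 40,"x": 0,"y": 0,"z": 20,"ax": 0,"ay": 0,"az": 0}
    - {"hand": 40,"x": 20,"y": -8,"z": 0,"ax": 0,"ay": 0,"az": 0}
    - {"hand": 40,"x": 20,"y": -14,"z": 0,"ax": 0,"ay": 0,"az": 0}
    - {"hand": 40,"x": 20,"y": -11,"z": 0,"ax": 0,"ay": 0,"az": 0}
    - {"hand": 40,"x": 0,"y": 0,"z": 0,"ax": 0,"ay": 0,"az": 0}
    - {"hand": 40,"x": 0,"y": 0,"z": 0,"ax": 0,"ay": 0,"az": 0}

```text
time: 4.68
ee_pos: [511.2, -205.0, 275.3]
tool_rot: [-0.0, 1.0, -0.027, -0.0]
force: [-0.7, 0.2, -0.1]
finger_gap: 39.9
grip_force: 0.0
```

Run:
```python
from h import *
import cv2
s=robot.observe();w=camera('wrist');
print(s['time'],s['ee_pos'],s['tool_rot'])
cv2.imwrite('pics/w3.png',w[:,:,::-1])
for X in[(450.5,-172,176),(511,-204.5,167)]:print(proj('wrist',X,s))
```

```text
4.6833 [ 511.22513669 -205.0359252   275.2967505 ] [-2.85631629e-05  9.99632620e-01 -2.71034035e-02 -1.74462708e-04]
[212.4 315.3]
[257.5 220.4]
```

View pics/w3.png

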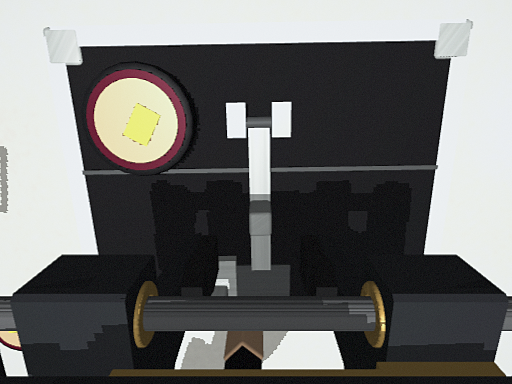

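The tab is clear of the latch tip: the tip shows free at (261,270) and the tab block is to its left at (228,270). The latch lug top is at about (260,224). I'll descend and grip it.

Emit:
servo_tool:
  deltas:
    - {"hand": 40,"x": -1,"y": -1,"z": -20,"ax": 0,"ay": 0,"az": 0}
    - {"hand": 40,"x": 0,"y": 0,"z": -20,"ax": 0,"ay": 0,"az": 0}
    - {"hand": 40,"x": 0,"y": 0,"z": -18,"ax": 0,"ay": 0,"az": 0}
    - {"hand": 40,"x": 0,"y": 0,"z": -10,"ax": 0,"ay": 0,"az": 0}
    - {"hand": 5,"x": 0,"y": 0,"z": 0,"ax": 0,"ay": 0,"az": 0}
    - {"hand": 5,"x": 0,"y": 0,"z": 0,"ax": 0,"ay": 0,"az": 0}
    - {"hand": 5,"x": 0,"y": 0,"z": 0,"ax": 0,"ay": 0,"az": 0}
    - {"hand": 5,"x": 0,"y": 0,"z": 0,"ax": 0,"ay": 0,"az": 0}
    - {"hand": 5,"x": 0,"y": 0,"z": 0,"ax": 0,"ay": 0,"az": 0}
    - {"hand": 5,"x": 0,"y": 0,"z": 0,"ax": 0,"ay": 0,"az": 0}

```text
time: 5.57
ee_pos: [510.3, -205.7, 208.7]
tool_rot: [-0.0, 1.0, -0.027, 0.001]
force: [-1.1, 2.2, 5.1]
finger_gap: 13.7
grip_force: 12.0
```

Emit:
servo_tool:
  deltas:
    - {"hand": 5,"x": 3,"y": -0.2,"z": 6,"ax": 0,"ay": 0,"az": 0}
    - {"hand": 5,"x": 3.6,"y": -0.2,"z": 5.8,"ax": 0,"ay": 0,"az": 0}
    - {"hand": 5,"x": 4.2,"y": -0.2,"z": 5.4,"ax": 0,"ay": 0,"az": 0}
    - {"hand": 5,"x": 4.7,"y": -0.2,"z": 4.9,"ax": 0,"ay": 0,"az": 0}
    - {"hand": 5,"x": 5.3,"y": -0.3,"z": 4.4,"ax": 0,"ay": 0,"az": 0}
    - {"hand": 5,"x": 5.6,"y": -0.3,"z": 3.8,"ax": 0,"ay": 0,"az": 0}
    - {"hand": 5,"x": 0,"y": 0,"z": 0,"ax": 0,"ay": 0,"az": 0}

```text
time: 6.15
ee_pos: [536.0, -206.8, 239.1]
tool_rot: [-0.001, 1.0, -0.027, -0.001]
force: [-5.2, 3.8, 7.0]
finger_gap: 13.9
grip_force: 12.0
```

Emit:
servo_tool:
  deltas:
    - {"hand": 5,"x": 6,"y": -0.3,"z": 3.2,"ax": 0,"ay": 0,"az": 0}
    - {"hand": 5,"x": 6.4,"y": -0.3,"z": 2.5,"ax": 0,"ay": 0,"az": 0}
    - {"hand": 5,"x": 6.5,"y": -0.3,"z": 1.9,"ax": 0,"ay": 0,"az": 0}
    - {"hand": 5,"x": 6.8,"y": -0.3,"z": 1.2,"ax": 0,"ay": 0,"az": 0}
    - {"hand": 5,"x": 6.8,"y": -0.3,"z": 0.5,"ax": 0,"ay": 0,"az": 0}
    - {"hand": 5,"x": 0,"y": 0,"z": 0,"ax": 0,"ay": 0,"az": 0}
    - {"hand": 5,"x": 0,"y": 0,"z": 0,"ax": 0,"ay": 0,"az": 0}
    - {"hand": 5,"x": 0,"y": 0,"z": 0,"ax": 0,"ay": 0,"az": 0}

```text
time: 6.82
ee_pos: [570.5, -208.1, 248.3]
tool_rot: [-0.0, 1.0, -0.027, 0.002]
force: [0.2, 4.5, 5.4]
finger_gap: 13.7
grip_force: 12.0
```

Emit:
servo_tool:
  deltas:
    - {"hand": 45,"x": 0,"y": 0,"z": 0,"ax": 0,"ay": 0,"az": 0}
    - {"hand": 45,"x": 0,"y": 0,"z": 0,"ax": 0,"ay": 0,"az": 0}
    - {"hand": 45,"x": 0,"y": 0,"z": 0,"ax": 0,"ay": 0,"az": 0}
    - {"hand": 45,"x": 0,"y": 0,"z": 0,"ax": 0,"ay": 0,"az": 0}
    - {"hand": 45,"x": 0,"y": 0,"z": 15,"ax": 0,"ay": 0,"az": 0}
    - {"hand": 45,"x": 0,"y": 0,"z": 25,"ax": 0,"ay": 0,"az": 0}
    - {"hand": 45,"x": 0,"y": 0,"z": 25,"ax": 0,"ay": 0,"az": 0}
    - {"hand": 45,"x": 0,"y": 0,"z": 25,"ax": 0,"ay": 0,"az": 0}
    - {"hand": 45,"x": 0,"y": 0,"z": 10,"ax": 0,"ay": 0,"az": 0}
    - {"hand": 45,"x": 0,"y": 0,"z": 0,"ax": 0,"ay": 0,"az": 0}
    - {"hand": 45,"x": 0,"y": 0,"z": 0,"ax": 0,"ay": 0,"az": 0}

```text
time: 7.73
ee_pos: [568.6, -208.9, 346.8]
tool_rot: [0.0, 1.0, -0.027, -0.0]
force: [0.0, -0.8, -0.3]
finger_gap: 44.8
grip_force: 0.0
```

Run:
```python
from h import *
import cv2
s=robot.observe();w=camera('side');print(s['time'],s['force'])
cv2.imwrite('pics/s3.png',cv2.resize(w[180:380,200:380,::-1],None,fx=2.5,fy=2.5))
```

```text
7.7333 [ 0.02065242 -0.82199339 -0.30126357]
```

View pics/s3.png

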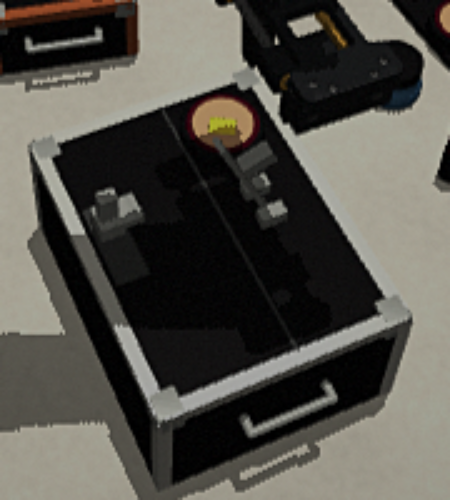

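The latch stands well up, with its tip at (217,140) and lug at (258,155). The tab is aside at (115,205), and the gripper is clear of everything.

```bash
python3 -c "
from cell import robot
print(robot.hand_in())"
```

```text
the job is handed in; nothing more can be done
None
```

I slid the safety tab about 30 mm to the left, lifted the latch to about 1.15 rad (estimated from the arm's path) and left it standing with the gripper clear, then handed the job in at about 7.8 s; no verdict was returned.

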